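Walk a die block round to the fence

ROBOT

A 6-joint arm with a two-finger parallel gripper is mounted at the origin on a cart in front of the work surface, level with it; the furniture and walls round the work are solid. World frame = base frame: x ahead of the robot, y to its left, z up, the work surface at z = 0. Lengths are in m, angles in rad, forces in N, time in s.
With the tool pointing down it reaches from about 0.375 to 0.9 m from the base axis. Payload 3.1 kg.
Tool frame: the origin (TCP) lies at the centre of the arm's flange, where the gripper is bolted on; the fingertips stand 182 mm ahead of it and the grasp point (between the pads) lies 164 mm ahead of it; z points along the fingers, x is the direction in which the jaws open and shut, and the axes are right-handed (so a half turn about z gives the same grasp; the last joint's range is limited). The gripper opens to 87 mm and grips with 3 to 60 N. Pads are 19 mm wide; open, the fingers measure 117 mm over their backs; the gripper's body (75 mm by 190 mm) begins 51 mm behind the grasp point.
Start: joints at [1.002, 0.527, 1.433, -0, 1.181, -0.178], TCP at [0.237, 0.578, 0.405] pointing down, gripper open.
Joint ranges: [-3.08, 3.08], [-0.75, 2.2], [0.22, 2.44], [-1.43, 4.57], [0, 2.65], [-2.85, 2.85]. Speed limits (rad/s): [2.79, 2.79, 3.14, 3.14, 3.14, 3.14].

INTERFACE

Orientations are given as a unit quaternion [x, y, z, w].
In Python, from rig import status, eyes, robot gives the robot as it stands. The module is installed in compiled form; this text tells all that it offers.
- The arm moves only by the tool step_arm, never from a script. Its argument "steps" is a list of rows, each a list of 7 numbers: the closure, from -1 (fully open) to 1 (shut), so that 0 is half open, then the shift along the tool's x, y, z each as a share of 0.025 m, from -1 to 1, then the turn, a rotation vector about the tool's x, y, z each as a share of 8 degrees, from -1 to 1. In form: [[jaw, dx, dy, dz, rx, ry, rz], ...]. A call has exactly 10 rows; each row shifts and turns the commanded pose from where the row before left it, along the tool's axes as they then stand; what a row does not reach is not made up. A row lasts 1/10 s, in which the tool goes at most 50 mm and 8.59 degrees, less where a joint would pass 70% of its speed; a pose out of reach is approached as far as the arm can. A call with a number of a shift or a turn outside -1 to 1 is refused whole. A call with a gripper value outside its range is refused whole. The fingers move at their own pace and stop on an object; "squeeze" is the grip in N (left out, the last holds). Time passes only in rows, so rows that do not move let the fingers close, or fill a call up. It gives the time, the measured TCP pose, the force and the opening at its end, in the units of the state.
- status.get_obs(): the state, without advancing time (a new reading comes with each control period).
- eyes.camera(name): name is "scene" or "side" or "wrist"; returns (picture, depth): 400x640x3 uint8, red, green, blue; 400x640 float32, m along the optical axis (not along the pixel's ray), 0 where there is no reading.
- eyes.camera_info(name): a dict with "K" (3x3 intrinsics, pixels), "R" (3x3) and "t" (3): a world point X has camera coordinates R X + t. Camera axes: x right, y down, z forward; pixel columns grow to the right and rows downward; lengths in m; the calibration is good to about 2 mm. The wrist camera is an equidistant fisheye: a pixel r from the principal point sees the ray r / f radians off the axis. A picture is of the moment at which its call begins: read the wrist's pose just before it. camera_info takes no time and is no camera call; for the wrist camera it gives the pose at the moment of the call.
- robot.hand_in(): hands the job in, once; it reports no verdict.
The state is a dict: "time": time; "q": joint angles; "joint_velocities": joint speeds; "joint_torque": joint torques, N m; "position": TCP position; "tool_rot": TCP orientation; "ft_force": force on the tool from outside, world axes, zero at the start; "moment": the same for the moment, N m; "grip_width": finger opening in m.
Only numpy, scipy, OpenCV 4.12 (cv2) and the standard library are available. Lean on these libraries where they do the work, as an engineer would, in place of code of your own. Each camera call takes 0.05 s, during which the arm holds its last target.

TASK

Walk the heavy grey die block round nearly on the spot by pushing at its corners in turn with the fingertips, until the bright machined side beside its blue stripe squarely faces the steel fence from at least 6 cm away. Then push it straight up so that this whole side lies flush along the fence, not past the fence's ends, without a corner running into the fence while the block is turned, and take the hand away. Only push the block: do not pinch, lift or tip it, and leave the V-blocks, the aluminium housing and the hex key where they are.

Things in the scene. Friction and masses are not known exactly. Their poses are not given: they have to be found in the camera images.
- die_block: Loose grey cast die block, 90 x 120 x 42 mm (its x, y, z), 0.7 to 0.95 kg, dry friction (about 5 to 15 N to push). Origin at the centre of its underside. The bright machined side is the 120 mm side at +x, 45 mm from the origin; a blue stripe runs on top along it. Starts turned 0.9 to 1.65 rad anticlockwise (from above) from facing the fence, its centre 0.138 to 0.168 m before the fence face.
- face_mid (a point): Centre of the block's machined side, 21 mm above its underside; same axes as the block.
- face_end_a (a point): On the machined side of the block, 55 mm from its middle towards the block's +y, 14 mm above the underside.
- face_end_b (a point): On the machined side of the block, 55 mm from its middle towards the block's -y, 14 mm above the underside.
- fence: Ground steel fence bar fixed to the plate, 24 mm thick (x), 220 mm long (y), 28 mm high, two hold-down lugs behind. Origin at the centre of its underside; its front face, towards the robot, is the plane x = -12 mm; +x points away from the robot. When square and flush, the block's +x is along the fence's +x and the machined side lies in that plane.
- v_block_a: Steel V-block, 33 x 40 x 34 mm, loose bystander; origin at the centre of its underside.
- v_block_b: Second steel V-block, 33 x 40 x 34 mm, loose bystander; origin at the centre of its underside.
- housing_a: Round turned aluminium housing, 46 mm diameter, 38 mm high, loose bystander; origin at the centre of its underside.
- hex_key_a: Black hex key lying flat, 33 x 82 x 5 mm, loose bystander; origin at the centre of its underside.
Not all that is in view belongs to the job. Leave any purple look-alike of the die_block alone.

How it is judged:
By the outcome, as a careful person would: the job done as asked, in the order asked, and still so for the second after the job is handed in, with the robot touching nothing.
It also fails if it takes over 64 s, if anything falls off the work surface, if the arm or the gripper's body presses on something with over 40 N, if the wrist force passes 120 N, or if a joint passes its speed limit or range.

## Working session

There is one attempt and no reset: what is moved stays moved. The work goes in short steps, Python scripts to look and compute and a tool call to move; the robot and the scene stay as the last step left them, time stands still between calls to the robot, and variables do not carry over. Pictures are saved under pics/ and viewed, and the job is handed in when it is done.

Besides the shell and the picture viewer there is one more tool, called after "Emit:" by a JSON object that holds its "name" and its "arguments", one argument or row to a line. step_arm: Moves the arm, as the interface text tells. Its arguments: {"type":"object","properties":{"steps":{"type":"array"},"squeeze":{"type":"number"}},"required":["steps"]}

```bash
mkdir -p pics
python3 - <<'E'
from rig import status, eyes, robot
import cv2
print(status.get_obs())
for n in ["scene","side"]:
    p,d=eyes.camera(n); cv2.imwrite(f"pics/{n}0.png",p[:,:,::-1]); i=eyes.camera_info(n); print(n,i)
    import numpy as np; np.savez(f"pics/{n}0.npz",p=p,d=d,K=i['K'],R=i['R'],t=i['t'])
E
```

```text
{'time': 0.0, 'q': array([ 1.00249577e+00,  5.28449265e-01,  1.43390669e+00,  3.27694397e-06,
        1.18142790e+00, -1.78513164e-01]), 'joint_velocities': array([ 1.18685791e-05, -9.62501417e-04,  1.61389188e-03, -1.40721312e-05,
        7.90102861e-05, -1.02213197e-03]), 'joint_torque': array([-3.15851885e-04, -4.40031874e+01, -1.76596195e+01,  6.34408020e-02,
        5.80602069e-02, -1.50418614e-04]), 'position': array([0.2372824 , 0.57782549, 0.40378021]), 'tool_rot': array([ 8.30659756e-01,  5.56779282e-01, -1.00453531e-03,  4.37329157e-04]), 'ft_force': array([ 0.51595585, -0.64062486, -0.80427827]), 'moment': array([ 0.01404883,  0.045643  , -0.00666859]), 'grip_width': 0.08725353215930547}
scene {'K': array([[471.60200134,   0.        , 318.72750704],
       [  0.        , 471.60200134, 210.71312776],
       [  0.        ,   0.        ,   1.        ]]), 'R': array([[ 0.89915389, -0.43748212,  0.01147499],
       [-0.29436978, -0.62400257, -0.7238558 ],
       [ 0.32383439,  0.64747987, -0.68985586]]), 't': array([-0.48730273,  0.19424277,  0.84516297])}
side {'K': array([[495.75639936,   0.        , 329.21947084],
       [  0.        , 495.75639936, 198.68274056],
       [  0.        ,   0.        ,   1.        ]]), 'R': array([[ 0.998291  ,  0.05775716, -0.00889854],
       [ 0.03003065, -0.63765068, -0.76974007],
       [-0.05013216,  0.76815736, -0.63829542]]), 't': array([-0.54711436,  0.02347856,  1.46727996])}
```

View pics/scene0.png

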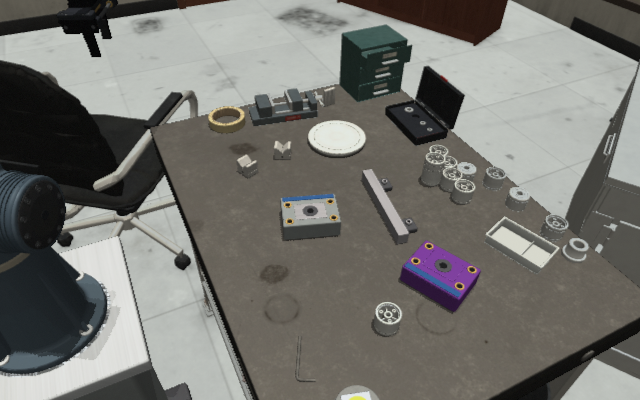

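View pics/side0.png

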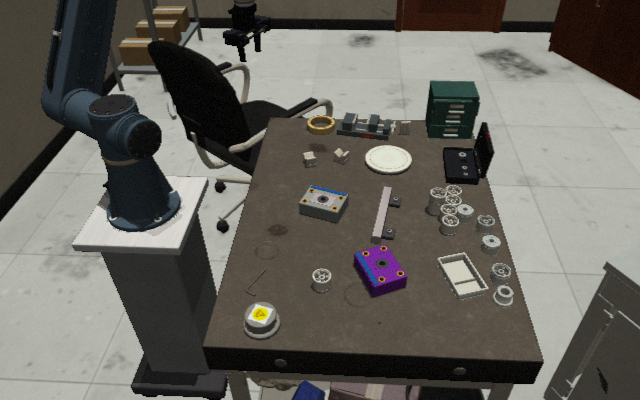

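The scene picture shows the block at about (310,215), with its blue stripe on the far, left-hand side. The fence runs from (370,172) to (400,240). I'll measure both from depth.

```bash
cat > h.py <<'E'
import numpy as np, cv2
def load(n,save=None):
    from rig import eyes
    p,d=eyes.camera(n); i=eyes.camera_info(n)
    if save: cv2.imwrite(save,p[:,:,::-1])
    return p,d,i['K'],i['R'],i['t']
def xyz(d,K,R,t):
    v,u=np.mgrid[:400,:640]
    c=np.stack([(u-K[0,2])/K[0,0]*d,(v-K[1,2])/K[1,1]*d,d],-1)
    return (c-t)@R
def plane(p,K,R,t,z):
    v,u=np.mgrid[:400,:640]
    r=np.stack([(u-K[0,2])/K[0,0],(v-K[1,2])/K[1,1],np.ones_like(u)],-1)@R
    C=-R.T@t
    return C+r*((z-C[2])/r[...,2])[...,None]
def region(X,P,lo,hi,zlo,zhi):
    m=(X[...,2]>zlo)&(X[...,2]<zhi)
    for k in (0,1): m&=(X[...,k]>lo[k])&(X[...,k]<hi[k])
    m=cv2.morphologyEx(m.astype(np.uint8),cv2.MORPH_CLOSE,np.ones((3,3)))
    n,l,s,c=cv2.connectedComponentsWithStats(m)
    if n<2: return None,None
    k=1+np.argmax(s[1:,4]); return P[l==k],l==k
def block(n,c,half=0.12,save=None,data=None):
    p,d,K,R,t=data or load(n,save)
    X=xyz(d,K,R,t);P=plane(p,K,R,t,0.042)
    Q,m=region(X,P,np.array(c)-half,np.array(c)+half,0.036,0.05)
    rect=cv2.minAreaRect((Q[:,:2]*1000).astype(np.float32))
    box=cv2.boxPoints(rect)/1000
    b=p.astype(int); blue=m&(b[...,2]>b[...,0]+40)
    s=P[blue][:,:2].mean(0) if blue.any() else None
    cen=np.array(rect[0])/1000
    # yaw: side normal closest to stripe direction
    e=[box[1]-box[0],box[2]-box[1]]; e.sort(key=np.linalg.norm)
    x=e[0]/np.linalg.norm(e[0]); 
    if s is not None and x@(s-cen)<0: x=-x
    return dict(cen=cen,size=rect[1],yaw=np.arctan2(x[1],x[0]),box=box,stripe=s,n=len(Q),zmean=X[m][:,2].mean())
E
python3 - <<'E'
from h import *
np.set_printoptions(precision=4,suppress=True)
for n in ["scene","side"]:
    z=np.load(f"pics/{n}0.npz"); D=(z['p'],z['d'],z['K'],z['R'],z['t'])
    X=xyz(D[1],*D[2:])
    uv={'scene':dict(block=(310,225),fence=(384,205),vb=(248,166),va=(283,150),house=(388,318),purple=(440,270),hexk=(300,360),plate=(337,138)),'side':dict(block=(324,205),fence=(382,215),va=(310,158),vb=(342,155),house=(320,280),purple=(380,270),hexk=(258,283))}[n]
    for k,(u,v) in uv.items(): print(n,k,np.median(X[v-2:v+3,u-2:u+3].reshape(-1,3),0))
    c=X[uv['block'][1],uv['block'][0]][:2]
    print(block(n,c,data=D))
    P=plane(D[0],*D[2:],0.028); f=X[uv['fence'][1],uv['fence'][0]][:2]
    Q,m=region(X,P,f-0.15,f+0.15,0.023,0.033)
    r=cv2.minAreaRect((Q[:,:2]*1000).astype(np.float32)); print('fence',r,cv2.boxPoints(r))
    print(n, 'floor z',np.median(X[250:260,230:260,2]))
E
```

```text
scene block [ 0.5112 -0.0211  0.0396]
scene fence [ 0.6879 -0.0268  0.0284]
scene vb [0.4657 0.2233 0.0328]
scene va [0.5676 0.2565 0.024 ]
scene house [ 0.5388 -0.2778  0.0329]
scene purple [ 0.6784 -0.2364  0.0435]
scene hexk [ 0.3758 -0.2693  0.0016]
scene plate [0.7208 0.2584 0.0156]
{'cen': array([0.5273, 0.0161]), 'size': (95.68757629394531, 119.6363525390625), 'yaw': np.float32(1.2459332), 'box': array([[ 0.4554, -0.0102],
       [ 0.5687, -0.0484],
       [ 0.5993,  0.0423],
       [ 0.4859,  0.0805]], dtype=float32), 'stripe': array([0.5408, 0.0544]), 'n': 1759, 'zmean': np.float64(0.04552606057807019)}
fence ((695.068603515625, -11.285308837890625), (225.7615966796875, 26.901470184326172), 80.0335693359375) [[ 662.2844 -120.1347]
 [ 688.7799 -124.7906]
 [ 727.8528   97.5641]
 [ 701.3573  102.22  ]]
scene floor z 0.0006440481318858876
side block [ 0.5348 -0.0184  0.0421]
side fence [ 0.6982 -0.0338  0.0273]
side va [0.4729 0.2276 0.0279]
side vb [0.5755 0.2514 0.0253]
side house [ 0.5424 -0.2839  0.0318]
side purple [ 0.6874 -0.2543  0.041 ]
side hexk [ 0.386  -0.2748  0.0001]
{'cen': array([0.532 , 0.0117]), 'size': (96.02976989746094, 120.95919799804688), 'yaw': np.float32(1.2619933), 'box': array([[ 0.4598, -0.0157],
       [ 0.5751, -0.0524],
       [ 0.6042,  0.0391],
       [ 0.489 ,  0.0758]], dtype=float32), 'stripe': array([0.5435, 0.0506]), 'n': 880, 'zmean': np.float64(0.04649330198999248)}
fence ((699.3618774414062, -15.455123901367188), (225.0128631591797, 24.250438690185547), 80.0964584350586) [[ 668.0674 -124.1996]
 [ 691.9564 -128.3705]
 [ 730.6564   93.2894]
 [ 706.7673   97.4602]]
side floor z -0.0004006090991334526
```

The two views agree to within about 5 mm:

| Quantity | Value |
|---|---|
| Block centre | (0.530, 0.014) |
| Block yaw | 1.254 rad |
| Fence centre | (0.697, -0.0135) |
| Fence yaw | -0.174 rad |
| Clockwise turn needed | 1.43 rad |
| Block centre to fence face | about 157 mm, inside the stated range |

The block is roughly central along the fence. Next I'll move to the rear-face corner nearest the robot with the jaws shut.

Emit:
{"name": "step_arm", "arguments": {
  "steps": [
    [1,-0.97,0.89,0,0,0,0],
    [1,-0.97,0.89,0,0,0,0],
    [1,-0.97,0.89,0,0,0,0],
    [1,-0.97,0.89,0,0,0,0],
    [1,-0.97,0.89,0,0,0,0],
    [1,-0.97,0.89,0,0,0,0],
    [1,-0.97,0.89,0,0,0,0],
    [1,-0.97,0.89,0,0,0,0],
    [1,-0.97,0.89,0,0,0,0],
    [1,-0.97,0.89,0,0,0,0]
  ],
  "squeeze": 10
}}

```text
time: 1.1
position: [0.3512, 0.268, 0.4046]
tool_rot: [0.831, 0.557, -0.0, -0.0]
ft_force: [1.5, 0.1, -0.0]
grip_width: 0.0152
```

Emit:
{"name": "step_arm", "arguments": {
  "steps": [
    [1,-0.97,0.89,0.5,0,0,0],
    [1,-0.97,0.89,0.5,0,0,0],
    [1,-0.97,0.89,0.5,0,0,0],
    [1,-0.97,0.89,0.5,0,0,0],
    [1,-0.97,0.89,0.5,0,0,0],
    [1,-0.97,0.89,0.5,0,0,0],
    [1,-0.97,0.89,0.5,0,0,0],
    [1,-0.97,0.89,0.5,0,0,0],
    [1,-0.97,0.89,0.5,0,0,0],
    [1,-0.97,0.89,0.5,0,0,0]
  ]
}}

```text
time: 2.1
position: [0.465, -0.041, 0.279]
tool_rot: [0.831, 0.557, -0.0, -0.0]
ft_force: [0.1, 0.5, -0.3]
grip_width: 0.0005
```

```bash
cat >> h.py <<'E'
def axes(o):
    from scipy.spatial.transform import Rotation as Ro
    M=Ro.from_quat(o['tool_rot']).as_matrix(); return M
def state():
    from rig import status
    o=status.get_obs(); M=axes(o); p=np.array(o['position'])
    tip=p+M@[0,0,.182]
    print('t %.2f tip'%o['time'],tip.round(4),'phi %.3f'%np.arctan2(M[1,0],M[0,0]),'tilt',M[:2,2].round(4),'F',o['ft_force'].round(1),'w %.4f'%o['grip_width'])
    return o,M,tip
def go(target,phi=None):
    o,M,tip=state()
    d=M.T@(np.array(target)-tip); print('tool shift in units',(d/.025).round(2),end=' ')
    if phi is not None: print('rz units',round(-(phi-np.arctan2(M[1,0],M[0,0]))/np.deg2rad(8),2))
def body(c,psi,b):
    R=np.array([[np.cos(psi),-np.sin(psi)],[np.sin(psi),np.cos(psi)]]); return np.array(c)+R@np.array(b)
E
python3 - <<'E'
from h import *
from rig import status
c=(0.530,0.014);psi=1.254
print(status.get_obs()['q'])
go([*body(c,psi,(-.070,.044)),.015],psi)
E
```

```text
[-3.27978003e-01  5.34721311e-01  1.93669903e+00  1.08345418e-04
  6.70670161e-01 -1.50875726e+00]
t 2.10 tip [ 0.465  -0.0409  0.097 ] phi 1.181 tilt [-0.0004  0.0002] F [ 0.1  0.5 -0.3] w 0.0005
tool shift in units [0.1  0.02 3.28] rz units -0.53
```

Emit:
{"name": "step_arm", "arguments": {
  "steps": [
    [1,0.1,0,0.6,0,0,-0.53],
    [1,0,0,0.8,0,0,0],
    [1,0,0,0.8,0,0,0],
    [1,0,0,0.7,0,0,0],
    [1,0,0,0.38,0,0,0],
    [1,0,0,0,0,0,0],
    [1,0.15,0,0,0,0,0],
    [1,0.15,0,0,0,0,0],
    [1,0,0,0,0,0,0],
    [1,0,0,0,0,0,0]
  ]
}}

```text
time: 3.1
position: [0.4683, -0.0299, 0.1984]
tool_rot: [0.809, 0.587, 0.0, 0.001]
ft_force: [-0.5, 0.5, 0.2]
grip_width: 0.0004
```

Run:
```python
from h import *
o,M,tip=state()
for n in ("side","scene"): print(block(n,(.53,.014),save=f"pics/{n}1.png"))
```

```text
t 3.10 tip [ 0.4685 -0.03    0.0164] phi 1.256 tilt [ 0.0013 -0.0004] F [-0.5  0.5  0.2] w 0.0004
{'cen': array([ 0.53647369, -0.00541104]), 'size': (124.7445068359375, 101.19888305664062), 'yaw': np.float32(2.815704), 'box': array([[ 0.46856898, -0.04830099],
       [ 0.5644414 , -0.08069988],
       [ 0.6043784 ,  0.03747891],
       [ 0.508506  ,  0.0698778 ]], dtype=float32), 'stripe': array([0.55277999, 0.04748244]), 'n': 712, 'zmean': np.float64(0.04786778342589263)}
{'cen': array([0.55654205, 0.0060671 ]), 'size': (95.96450805664062, 57.82858657836914), 'yaw': np.float32(-0.32364425), 'box': array([[ 0.51386946, -0.03022862],
       [ 0.5686957 , -0.04861948],
       [ 0.5992147 ,  0.04236282],
       [ 0.54438835,  0.06075368]], dtype=float32), 'stripe': array([0.5726441 , 0.04353856]), 'n': 821, 'zmean': np.float64(0.045404791682188854)}
```

Emit:
{"name": "step_arm", "arguments": {
  "steps": [
    [1,0.18,0,0,0,0,0],
    [1,0.22,-0.17,0,0,0,0.5],
    [1,0.22,-0.17,0,0,0,0.5],
    [1,0.22,-0.17,0,0,0,0.5],
    [1,0.22,-0.17,0,0,0,0.5],
    [1,0.22,-0.17,0,0,0,0.5],
    [1,0,0,0,0,0,0],
    [1,-0.5,0,0,0,0,0],
    [1,-0.5,0,-0.5,0,0,0],
    [1,-0.5,0,-1,0,0,0]
  ]
}}

```text
time: 4.2
position: [0.4383, -0.0223, 0.2344]
tool_rot: [0.899, 0.438, -0.002, -0.001]
ft_force: [0.2, 0.3, -0.4]
grip_width: 0.0006
```

Run:
```python
from h import *
o,M,tip=state()
for n in ("side","scene"): print(block(n,(.53,.014),save=f"pics/{n}2.png"))
```

```text
t 4.20 tip [ 0.4376 -0.0221  0.0524] phi 0.907 tilt [-0.004   0.0012] F [ 0.2  0.3 -0.4] w 0.0006
{'cen': array([0.53498022, 0.0206991 ]), 'size': (93.01998901367188, 123.7941665649414), 'yaw': np.float32(0.9698956), 'box': array([[ 0.4576298 ,  0.01733215],
       [ 0.5597385 , -0.05265931],
       [ 0.6123307 ,  0.02406604],
       [ 0.5102219 ,  0.09405751]], dtype=float32), 'stripe': array([0.55468599, 0.05423781]), 'n': 868, 'zmean': np.float64(0.04653482716083552)}
{'cen': array([0.53646906, 0.01950246]), 'size': (96.35199737548828, 102.69990539550781), 'yaw': np.float32(0.9599278), 'box': array([[ 0.466773  ,  0.00949238],
       [ 0.5508996 , -0.04941419],
       [ 0.6061651 ,  0.02951254],
       [ 0.5220385 ,  0.0884191 ]], dtype=float32), 'stripe': array([0.56288959, 0.05138076]), 'n': 1355, 'zmean': np.float64(0.0454629740106159)}
```

View pics/side2.png

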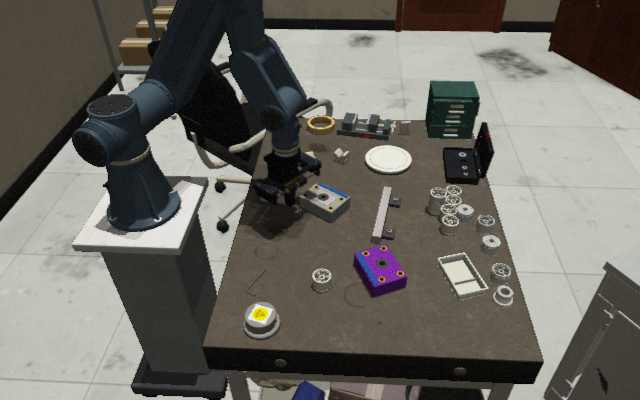

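View pics/scene2.png

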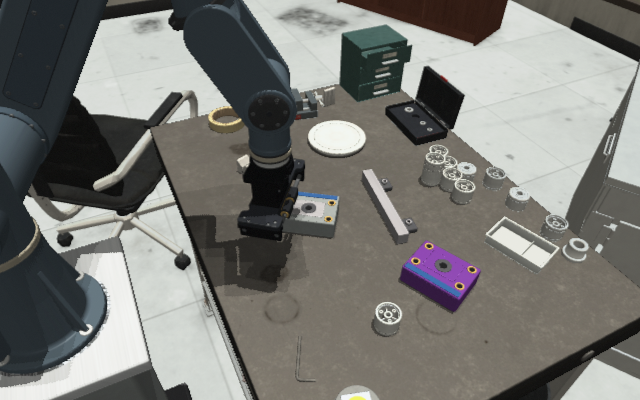

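The first push turned the block to about 0.965 rad with only a few millimetres of drift. Next is the opposite corner, on the machined side at its −y end.

Run:
```python
from h import *
c=(0.533,0.022);psi=.965
t=body(c,psi,(.073,-.042)); print(t)
go([*t,.07],psi)
```

```text
[0.60909349 0.05809406]
t 4.30 tip [ 0.4391 -0.0231  0.0548] phi 0.905 tilt [ 0.0021 -0.0008] F [-0.3 -0.1 -0.1] w 0.0005
tool shift in units [ 6.75  3.34 -0.6 ] rz units -0.43
```

Emit:
{"name": "step_arm", "arguments": {
  "steps": [
    [1,0,0,-0.9,0,0,0],
    [1,0.96,0.48,0,0,0,-0.06],
    [1,0.96,0.48,0,0,0,-0.06],
    [1,0.96,0.48,0,0,0,-0.06],
    [1,0.96,0.48,0,0,0,-0.06],
    [1,0.96,0.48,0,0,0,-0.06],
    [1,0.96,0.48,0,0,0,-0.06],
    [1,0.96,0.48,0,0,0,-0.06],
    [1,0,0,0,0,0,0],
    [1,0,0,0.8,0,0,0]
  ]
}}

```text
time: 5.3
position: [0.6081, 0.063, 0.2388]
tool_rot: [0.886, 0.464, 0.002, 0.001]
ft_force: [-0.3, 0.4, -0.7]
grip_width: 0.0005
```

Run:
```python
from h import *
c=(0.533,0.022);psi=.965
t=body(c,psi,(.073,-.042)); print(t)
go([*t,.016],psi)
```

```text
[0.60909349 0.05809406]
t 5.30 tip [0.609  0.0629 0.0568] phi 0.966 tilt [ 0.0048 -0.0005] F [-0.3  0.4 -0.7] w 0.0005
tool shift in units [-0.16  0.11  1.63] rz units 0.01
```

Emit:
{"name": "step_arm", "arguments": {
  "steps": [
    [1,0,0.1,0.8,0,0,0],
    [1,0,0,0.82,0,0,0],
    [1,-0.4,0,0,0,0,0],
    [1,-0.3,0,0,0,0,0],
    [1,-0.22,0.17,0,0,0,0.5],
    [1,-0.22,0.17,0,0,0,0.5],
    [1,-0.22,0.17,0,0,0,0.5],
    [1,-0.22,0.17,0,0,0,0.5],
    [1,-0.22,0.17,0,0,0,0.5],
    [1,-0.22,0.17,0,0,0,0.5]
  ]
}}

```text
time: 6.3
position: [0.5942, 0.0053, 0.1987]
tool_rot: [0.964, 0.268, 0.002, 0.001]
ft_force: [0.8, 1.5, -0.2]
grip_width: 0.0003
```

Emit:
{"name": "step_arm", "arguments": {
  "steps": [
    [1,0,0,0,0,0,0],
    [1,0.4,0,0,0,0,0],
    [1,0.6,0,-0.6,0,0,0],
    [1,0,0,-1,0,0,0],
    [1,0,0,-1,0,0,0],
    [1,0.5,-1,0,0,0,0],
    [1,0.5,-1,0,0,0,0],
    [1,0.5,-1,0,0,0,0],
    [1,0,0,0,0,0,0],
    [1,0,0,0,0,0,0]
  ]
}}

```text
time: 7.3
position: [0.6085, 0.1036, 0.2626]
tool_rot: [0.963, 0.271, 0.0, 0.0]
ft_force: [-0.3, 0.2, 0.2]
grip_width: 0.0005
```

Run:
```python
from h import *
o,M,tip=state()
for n in ("side","scene"): print(block(n,(.53,.014),save=f"pics/{n}3.png"))
```

```text
t 7.30 tip [0.6086 0.1035 0.0806] phi 0.549 tilt [ 0.0004 -0.0005] F [-0.3  0.2  0.2] w 0.0005
{'cen': array([0.52673492, 0.00463975]), 'size': (91.84873962402344, 126.57618713378906), 'yaw': np.float32(0.5327245), 'box': array([[ 0.45503154,  0.03583359],
       [ 0.5193173 , -0.07320247],
       [ 0.5984383 , -0.0265541 ],
       [ 0.5341525 ,  0.08248197]], dtype=float32), 'stripe': array([0.56855368, 0.00866507]), 'n': 886, 'zmean': np.float64(0.04544029804964369)}
{'cen': array([0.52149219, 0.00947623]), 'size': (95.1015853881836, 122.78311920166016), 'yaw': np.float32(0.5323036), 'box': array([[ 0.44936305,  0.0382407 ],
       [ 0.5116779 , -0.06755417],
       [ 0.5936213 , -0.01928823],
       [ 0.53130645,  0.08650663]], dtype=float32), 'stripe': array([0.56750847, 0.01164355]), 'n': 1795, 'zmean': np.float64(0.046599595330669284)}
```

View pics/side3.png

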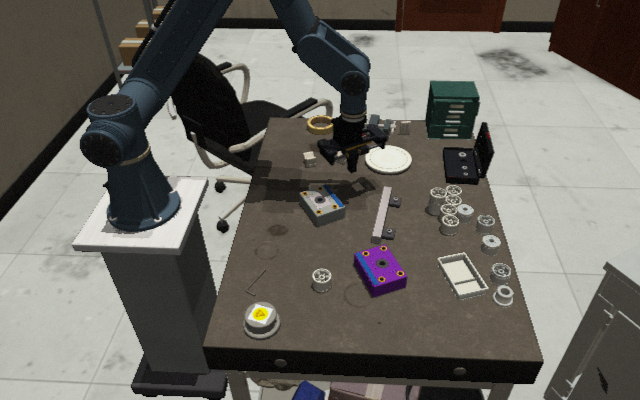

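View pics/scene3.png

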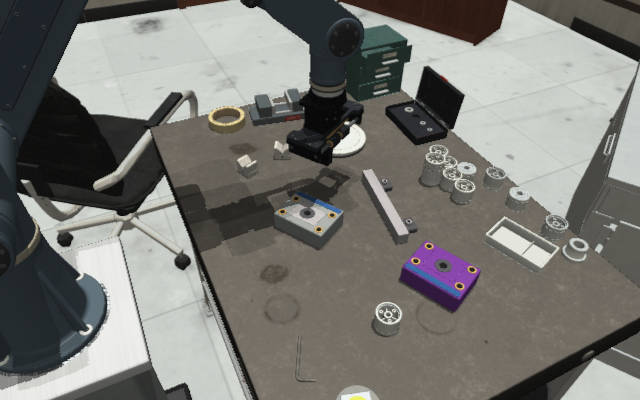

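The block is now at yaw 0.532 rad, centred at (0.524, 0.007), with 0.71 rad left to turn. Next is the rear corner again.

Run:
```python
from h import *
c=(0.524,0.007);psi=.532
t=body(c,psi,(-.073,.042)); print(t)
go([*t,.08],psi)
```

```text
[0.43978418 0.00616553]
t 7.40 tip [0.6088 0.1022 0.0804] phi 0.546 tilt [ 0.0003 -0.0004] F [-0.2  0.5 -0.2] w 0.0007
tool shift in units [-7.77 -0.23  0.02] rz units 0.1
```

Emit:
{"name": "step_arm", "arguments": {
  "steps": [
    [1,-0.97,-0.03,0,0,0,0.1],
    [1,-0.97,-0.03,0,0,0,0],
    [1,-0.97,-0.03,0,0,0,0],
    [1,-0.97,-0.03,0,0,0,0],
    [1,-0.97,-0.03,0,0,0,0],
    [1,-0.97,-0.03,0,0,0,0],
    [1,-0.97,-0.03,0,0,0,0],
    [1,-0.97,-0.03,0,0,0,0],
    [1,0,0,0.5,0,0,0],
    [1,0,0,0.8,0,0,0]
  ]
}}

```text
time: 8.4
position: [0.4386, 0.0077, 0.2305]
tool_rot: [0.965, 0.262, 0.001, 0.001]
ft_force: [-0.2, -1.8, -0.8]
grip_width: 0.0005
```

Run:
```python
from h import *
c=(0.524,0.007);psi=.532
t=body(c,psi,(-.061,.042)); print(t)
go([*t,.016],psi)
for n in ("side","scene"): print(block(n,(.53,.014)))
```

```text
[0.45012572 0.01225263]
t 8.40 tip [0.4392 0.0075 0.0485] phi 0.529 tilt [ 0.0032 -0.001 ] F [-0.2 -1.8 -0.8] w 0.0005
tool shift in units [0.47 0.05 1.3 ] rz units -0.02
{'cen': array([0.52629022, 0.00543565]), 'size': (91.89375305175781, 124.6791000366211), 'yaw': np.float32(0.5366408), 'box': array([[ 0.45493084,  0.03552179],
       [ 0.5186733 , -0.0716313 ],
       [ 0.5976496 , -0.02465049],
       [ 0.5339072 ,  0.08250261]], dtype=float32), 'stripe': array([0.55706249, 0.02722482]), 'n': 880, 'zmean': np.float64(0.047597963796184486)}
{'cen': array([0.52172412, 0.00958441]), 'size': (94.9033203125, 122.53638458251953), 'yaw': np.float32(0.5366455), 'box': array([[ 0.44961908,  0.03798009],
       [ 0.5122665 , -0.06733117],
       [ 0.59382915, -0.01881127],
       [ 0.5311817 ,  0.08649998]], dtype=float32), 'stripe': array([0.55580114, 0.03145243]), 'n': 1754, 'zmean': np.float64(0.04435505649875493)}
```

Emit:
{"name": "step_arm", "arguments": {
  "steps": [
    [1,0,0,0.7,0,0,0],
    [1,0,0,0.6,0,0,0],
    [1,0.4,0,0,0,0,0],
    [1,0.22,-0.17,0,0,0,0.5],
    [1,0.22,-0.17,0,0,0,0.5],
    [1,0.22,-0.17,0,0,0,0.5],
    [1,0.22,-0.17,0,0,0,0.5],
    [1,0.22,-0.17,0,0,0,0.5],
    [1,0.22,-0.17,0,0,0,0.5],
    [1,0,0,0,0,0,0]
  ]
}}

```text
time: 9.5
position: [0.4693, 0.0501, 0.1981]
tool_rot: [0.998, 0.057, -0.0, -0.0]
ft_force: [-0.2, -0.1, 0.6]
grip_width: 0.0
```

Emit:
{"name": "step_arm", "arguments": {
  "steps": [
    [1,-0.4,0,0,0,0,0],
    [1,-0.6,0,-0.6,0,0,0],
    [1,0,0,-1,0,0,0],
    [1,0,0,-0.9,0,0,0],
    [1,0,0,0,0,0,0],
    [1,0,0,0,0,0,0],
    [1,0,0,0,0,0,0],
    [1,0,0,0,0,0,0],
    [1,0,0,0,0,0,0],
    [1,0,0,0,0,0,0]
  ]
}}

```text
time: 10.5
position: [0.444, 0.0467, 0.2592]
tool_rot: [0.998, 0.056, -0.001, -0.0]
ft_force: [-0.8, -0.8, -0.1]
grip_width: 0.0002
```

Run:
```python
from h import *
o,M,tip=state()
for n in ("side","scene"): print(block(n,(.53,.014),save=f"pics/{n}4.png"))
```

```text
t 10.50 tip [0.4437 0.0467 0.0772] phi 0.113 tilt [-0.0013  0.0002] F [-0.8 -0.8 -0.1] w 0.0002
{'cen': array([0.53583038, 0.00887297]), 'size': (89.82707214355469, 128.5045166015625), 'yaw': np.float32(0.22190869), 'box': array([[ 0.47787675,  0.0616646 ],
       [ 0.5061596 , -0.06368887],
       [ 0.59378403, -0.04391866],
       [ 0.5655012 ,  0.08143482]], dtype=float32), 'stripe': array([0.56998626, 0.02183857]), 'n': 870, 'zmean': np.float64(0.048626749685662884)}
{'cen': array([0.53072076, 0.01465877]), 'size': (93.28251647949219, 123.99898529052734), 'yaw': np.float32(0.21693794), 'box': array([[ 0.47182795,  0.06516598],
       [ 0.4985175 , -0.0559266 ],
       [ 0.58961356, -0.03584845],
       [ 0.562924  ,  0.08524414]], dtype=float32), 'stripe': array([0.56883282, 0.02495145]), 'n': 1763, 'zmean': np.float64(0.043938042093690004)}
```

View pics/side4.png

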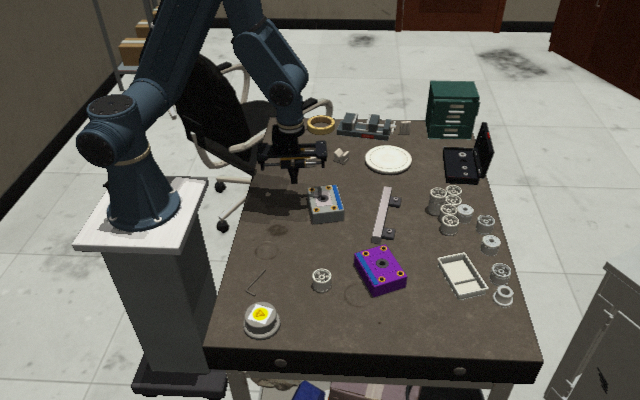

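View pics/scene4.png

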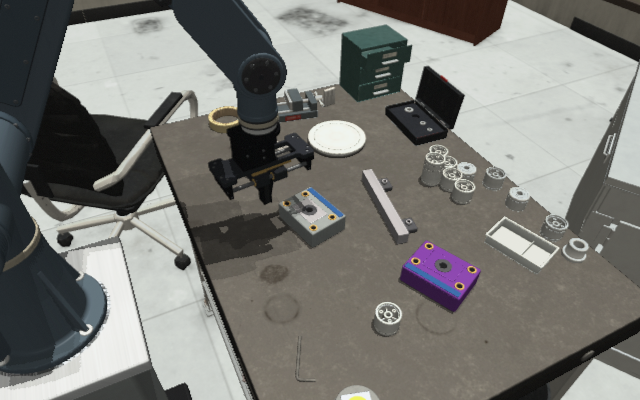

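The block is at yaw 0.22 rad, centred at (0.533, 0.011), with 0.39 rad left. I'll finish with one more push on the machined side.

Run:
```python
from h import *
c=(0.533,0.011);psi=.22
t=body(c,psi,(.074,-.042)); print(t)
go([*t,.08],psi)
```

```text
[ 0.61438206 -0.0138387 ]
t 10.60 tip [0.4439 0.0467 0.0774] phi 0.113 tilt [-0.0007  0.0001] F [-0.7 -0.  -0.4] w 0.0004
tool shift in units [ 6.5   3.17 -0.11] rz units -0.77
```

Emit:
{"name": "step_arm", "arguments": {
  "steps": [
    [1,0.93,0.45,0,0,0,0],
    [1,0.93,0.45,0,0,0,0],
    [1,0.93,0.45,0,0,0,0],
    [1,0.93,0.45,0,0,0,0],
    [1,0.93,0.45,0,0,0,0],
    [1,0.93,0.45,0,0,0,0],
    [1,0.92,0.47,0,0,0,0],
    [1,0,0,0,0,0,-0.77],
    [1,0,0,0.6,0,0,0],
    [1,0,0,0.6,0,0,0]
  ]
}}

```text
time: 11.6
position: [0.6138, -0.0136, 0.2285]
tool_rot: [0.994, 0.109, -0.0, -0.0]
ft_force: [0.5, -0.2, -0.6]
grip_width: 0.0006
```

Run:
```python
from h import *
c=(0.533,0.011);psi=.22
t=body(c,psi,(.061,-.042)); print(t)
go([*t,.016],psi)
```

```text
[ 0.60169539 -0.01667569]
t 11.60 tip [ 0.6136 -0.0135  0.0465] phi 0.218 tilt [-0.001   0.0003] F [ 0.5 -0.2 -0.6] w 0.0006
tool shift in units [-0.49  0.02  1.22] rz units -0.01
```

Emit:
{"name": "step_arm", "arguments": {
  "steps": [
    [1,0,0,0.7,0,0,0],
    [1,0,0,0.5,0,0,0],
    [1,-0.5,0,0,0,0,0],
    [1,-0.22,0.17,0,0,0,0.5],
    [1,-0.22,0.17,0,0,0,0.5],
    [1,-0.22,0.17,0,0,0,0.5],
    [1,-0.22,0.17,0,0,0,0.5],
    [1,-0.22,0.17,0,0,0,0.5],
    [1,-0.14,0.1,0,0,0,0.31],
    [1,0,0,0,0,0,0]
  ]
}}

```text
time: 12.6
position: [0.5726, -0.042, 0.199]
tool_rot: [0.996, -0.086, -0.0, 0.0]
ft_force: [1.6, -1.0, -0.0]
grip_width: 0.0004
```

Emit:
{"name": "step_arm", "arguments": {
  "steps": [
    [1,0.4,0,0,0,0,0],
    [1,0.4,0,-0.6,0,0,0],
    [1,0,0,-1,0,0,0],
    [1,0,0,-1,0,0,0],
    [1,0,-1,-0.2,0,0,0],
    [1,0,-1,0,0,0,0],
    [1,0,-1,0,0,0,0],
    [1,0,-1,0,0,0,0],
    [1,0,-1,0,0,0,0],
    [1,0,0,0,0,0,0]
  ]
}}

```text
time: 13.6
position: [0.6144, 0.0811, 0.2695]
tool_rot: [0.996, -0.084, -0.0, -0.0]
ft_force: [-0.4, -0.7, 0.7]
grip_width: 0.0007
```

Run:
```python
from h import *
o,M,tip=state()
for n in ("side","scene"):
    b=block(n,(.53,.0),save=f"pics/{n}5.png"); print(b)
```

```text
t 13.60 tip [0.6144 0.0813 0.0875] phi -0.168 tilt [-0.      0.0009] F [-0.4 -0.7  0.7] w 0.0007
{'cen': array([0.52507086, 0.00570193]), 'size': (128.3677978515625, 90.88349151611328), 'yaw': np.float32(-0.13153774), 'box': array([[ 0.4716034 , -0.05196742],
       [ 0.5617018 , -0.06388759],
       [ 0.57853836,  0.06337129],
       [ 0.48843995,  0.07529145]], dtype=float32), 'stripe': array([ 5.58374736e-01, -3.77569846e-04]), 'n': 883, 'zmean': np.float64(0.04649183002070179)}
{'cen': array([0.51990814, 0.01113982]), 'size': (126.64030456542969, 90.47527313232422), 'yaw': np.float32(-0.13331051), 'box': array([[ 0.46665564, -0.0456057 ],
       [ 0.5563281 , -0.05763131],
       [ 0.57316065,  0.06788535],
       [ 0.48348817,  0.07991096]], dtype=float32), 'stripe': array([0.55744763, 0.00255652]), 'n': 1782, 'zmean': np.float64(0.04779530234502682)}
```

View pics/scene5.png

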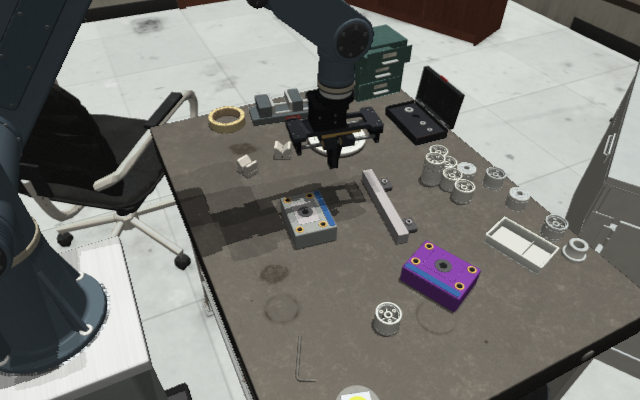

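```bash
cat >> h.py <<'E'
def stripe(n,c,half=.12,save=None,data=None):
    p,d,K,R,t=data or load(n,save); P=plane(p,K,R,t,.042); X=xyz(d,K,R,t)
    h=cv2.cvtColor(p,cv2.COLOR_RGB2HSV)
    m=(h[...,0]>95)&(h[...,0]<120)&(h[...,1]>110)&(X[...,2]>.03)&(X[...,2]<.055)
    for k in (0,1): m&=abs(P[...,k]-c[k])<half
    nn,l,s,_=cv2.connectedComponentsWithStats(m.astype(np.uint8)); k=1+np.argmax(s[1:,4]); m=l==k
    Q=P[m][:,:2]; w,v=np.linalg.eigh(np.cov(Q.T)); e=v[:,1]*np.sign(v[1,1])
    r=cv2.minAreaRect((Q*1000).astype(np.float32))
    return Q.mean(0),np.arctan2(-e[0],e[1]),np.sqrt(w*12),len(Q),r[1]
def fence(n,data=None,f=(.697,-.0135)):
    p,d,K,R,t=data or load(n); X=xyz(d,K,R,t); P=plane(p,K,R,t,.028)
    Q,m=region(X,P,np.array(f)-.15,np.array(f)+.15,.024,.032); Q=Q[:,:2]
    w,v=np.linalg.eigh(np.cov(Q.T)); e=v[:,1]*np.sign(v[1,1])
    return Q.mean(0),np.arctan2(-e[0],e[1]),np.sqrt(w*12),len(Q)
E
python3 - <<'E'
from h import *
for n in ("side","scene"):
    D=load(n); print(n,stripe(n,(.53,0),data=D)); print(fence(n,D))
    z=np.load(f"pics/{n}0.npz"); D=(z['p'],z['d'],z['K'],z['R'],z['t'])
    print('start',stripe(n,(.53,.01),data=D),fence(n,D))
E
```

```text
side (array([0.55942013, 0.00705438]), np.float64(-0.1325963438743822), array([0.01109185, 0.1117825 ]), 97, (110.0791244506836, 11.389122009277344))
(array([ 0.69816836, -0.02138409]), np.float64(-0.17258444887022883), array([0.02417609, 0.22382727]), 446)
start (array([0.54252271, 0.05128913]), np.float64(1.2508366832862097), array([0.01280629, 0.11231969]), 102, (12.419685363769531, 108.53565979003906)) (array([ 0.69832594, -0.020889  ]), np.float64(-0.17162820005113044), array([0.02399386, 0.22182386]), 439)
scene (array([0.55830147, 0.00897494]), np.float64(-0.13331184021092604), array([0.0108533 , 0.11217018]), 183, (110.91598510742188, 11.166815757751465))
(array([ 0.69408866, -0.01860747]), np.float64(-0.17460272302864788), array([0.02621356, 0.22313647]), 812)
start (array([0.54120405, 0.0542244 ]), np.float64(1.2475707276183001), array([0.01149987, 0.11020007]), 177, (11.852163314819336, 108.12903594970703)) (array([ 0.69427069, -0.01844676]), np.float64(-0.1747264139195414), array([0.02585845, 0.22400652]), 801)
```

Stripe and fence line fits agree in both views: block yaw is -0.133 and fence yaw -0.173, so about 0.04 rad is left and the face gap is about 11 cm. I'll open the jaws and push behind the block with both fingertips parallel to the fence. The +y tip will square the block first, and then both can push straight.

Run:
```python
from h import *
go([.4535,.020,.0875],1.397)
```

```text
t 13.80 tip [0.6139 0.0773 0.0875] phi -0.172 tilt [-0.0007 -0.0003] F [ 0.  -0.6 -0.2] w 0.0004
tool shift in units [-5.93  3.36  0.01] rz units -11.24
```

Emit:
{"name": "step_arm", "arguments": {
  "steps": [
    [1,-0.98,0.56,0,0,0,0],
    [1,-0.99,0.56,0,0,0,0],
    [1,-0.99,0.56,0,0,0,0],
    [1,-0.99,0.56,0,0,0,0],
    [1,-0.99,0.56,0,0,0,0],
    [1,-0.99,0.56,0,0,0,0],
    [-1,0,0,0,0,0,-0.9],
    [-1,0,0,0,0,0,-0.9],
    [-1,0,0,0,0,0,-0.9],
    [-1,0,0,0,0,0,-0.9]
  ]
}}

```text
time: 14.8
position: [0.4536, 0.0194, 0.2699]
tool_rot: [0.986, 0.166, 0.0, 0.0]
ft_force: [0.8, 0.1, 0.1]
grip_width: 0.0245
```

Emit:
{"name": "step_arm", "arguments": {
  "steps": [
    [-1,0,0,0,0,0,-0.95],
    [-1,0,0,0,0,0,-0.95],
    [-1,0,0,0,0,0,-0.95],
    [-1,0,0,0,0,0,-0.95],
    [-1,0,0,0,0,0,-0.95],
    [-1,0,0,0,0,0,-0.95],
    [-1,0,0,0,0,0,-0.95],
    [-1,0,0,0,0,0,-0.95],
    [-1,0,0,0,0,0,0],
    [-1,0,0,0,0,0,0]
  ]
}}

```text
time: 15.8
position: [0.4536, 0.0199, 0.2698]
tool_rot: [0.769, 0.64, 0.0, 0.0]
ft_force: [-0.2, -0.5, -1.2]
grip_width: 0.087
```

Run:
```python
from h import *
go([.4535,.020,.016],1.397)
D=load('side','pics/side6.png'); print(stripe('side',(.53,0),data=D))
D=load('scene','pics/scene6.png'); print(stripe('scene',(.53,0),data=D))
```

```text
t 15.80 tip [0.4536 0.0199 0.0878] phi 1.388 tilt [ 0.0001 -0.0001] F [-0.2 -0.5 -1.2] w 0.0870
tool shift in units [ 0.01 -0.01  2.87] rz units -0.07
(array([0.55949122, 0.00661375]), np.float64(-0.1306317453721907), array([0.01141091, 0.11239731]), 99, (110.0154800415039, 11.82512378692627))
(array([0.55820909, 0.00872921]), np.float64(-0.13446851176693575), array([0.01081765, 0.11148572]), 183, (110.91548156738281, 10.382549285888672))
```

View pics/scene6.png

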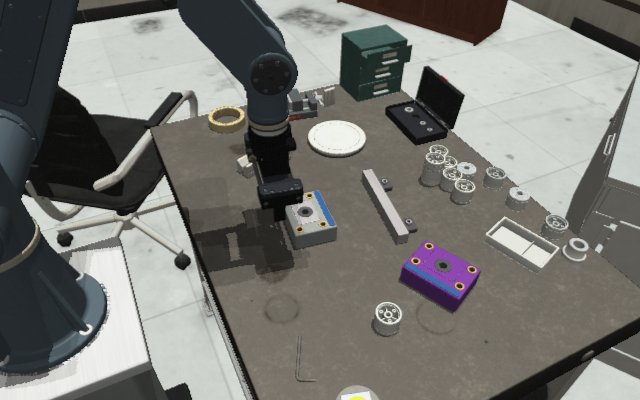

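Emit:
{"name": "step_arm", "arguments": {
  "steps": [
    [-1,0,0,0.8,0,0,-0.07],
    [-1,0,0,0.8,0,0,0],
    [-1,0,0,0.8,0,0,0],
    [-1,0,0,0.45,0,0,0],
    [-1,0,0,0,0,0,0],
    [-1,0,0.2,0,0,0,0],
    [-1,0,0.2,0,0,0,0],
    [-1,0,0.15,0,0,0,0],
    [-1,0,0.15,0,0,0,0],
    [-1,0,0,0,0,0,0]
  ]
}}

```text
time: 16.9
position: [0.4691, 0.0182, 0.1989]
tool_rot: [0.764, 0.645, -0.002, -0.002]
ft_force: [-4.3, 1.4, 4.4]
grip_width: 0.087
```

Run:
```python
from h import *
state()
D=load('side','pics/side7.png'); print(stripe('side',(.53,0),data=D))
D=load('scene','pics/scene7.png'); print(stripe('scene',(.53,0),data=D))
```

```text
t 16.90 tip [0.468  0.0185 0.0169] phi 1.403 tilt [-0.0058  0.0012] F [-4.3  1.4  4.4] w 0.0870
(array([0.56042048, 0.00587235]), np.float64(-0.15028174756150642), array([0.01149077, 0.1122472 ]), 98, (110.13190460205078, 11.462747573852539))
(array([0.55902968, 0.00758623]), np.float64(-0.15343569741835686), array([0.0104743 , 0.11099372]), 176, (110.21574401855469, 10.40612506866455))
```

Emit:
{"name": "step_arm", "arguments": {
  "steps": [
    [-1,0,0.1,0,0,0,0],
    [-1,0,0.1,0,0,0,0],
    [-1,0,0.1,0,0,0,0],
    [-1,0,0,0,0,0,0],
    [-1,0,0,0,0,0,0],
    [-1,0,0,0,0,0,0],
    [-1,0,0,0,0,0,0],
    [-1,0,0,0,0,0,0],
    [-1,0,0,0,0,0,0],
    [-1,0,0,0,0,0,0]
  ]
}}

```text
time: 18.0
position: [0.4749, 0.0173, 0.1988]
tool_rot: [0.764, 0.645, -0.003, -0.004]
ft_force: [-7.3, 2.6, 5.6]
grip_width: 0.0871
```

Run:
```python
from h import *
state()
D=load('side','pics/side8.png'); print(stripe('side',(.53,0),data=D)); print(fence('side',D))
D=load('scene','pics/scene8.png'); print(stripe('scene',(.53,0),data=D));print(fence('scene',D))
```

```text
t 18.00 tip [0.4731 0.0177 0.0168] phi 1.402 tilt [-0.0102  0.0021] F [-7.3  2.6  5.6] w 0.0871
(array([0.5645786 , 0.00306718]), np.float64(-0.17020663766404345), array([0.01139241, 0.1131222 ]), 101, (110.31954193115234, 11.446877479553223))
(array([ 0.69832859, -0.02081759]), np.float64(-0.17241431236717028), array([0.02404109, 0.22449838]), 442)
(array([0.56316122, 0.00557793]), np.float64(-0.1677155826118626), array([0.01035896, 0.11095712]), 175, (110.67235565185547, 10.396913528442383))
(array([ 0.69437719, -0.01794303]), np.float64(-0.17339788205472934), array([0.02587207, 0.222808  ]), 799)
```

View pics/side8.png

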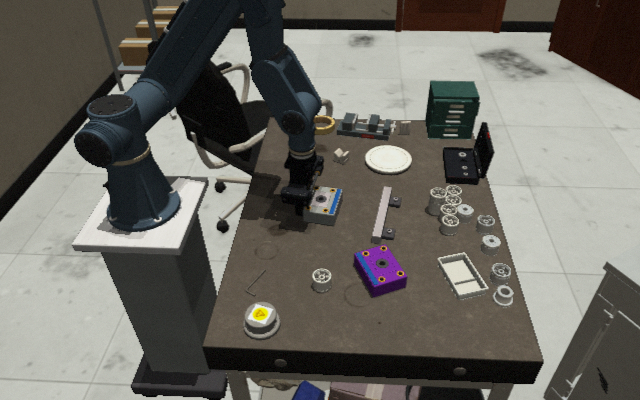

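The block is square to within about 0.004 rad, and the face gap is about 116 mm, above the 60 mm minimum. I'll push straight in two slow 50 mm stages, then look.

Emit:
{"name": "step_arm", "arguments": {
  "steps": [
    [-1,0,0.2,0,0,0,0.02],
    [-1,0,0.2,0,0,0,0],
    [-1,0,0.2,0,0,0,0],
    [-1,0,0.2,0,0,0,0],
    [-1,0,0.2,0,0,0,0],
    [-1,0,0.2,0,0,0,0],
    [-1,0,0.2,0,0,0,0],
    [-1,0,0.2,0,0,0,0],
    [-1,0,0.2,0,0,0,0],
    [-1,0,0.2,0,0,0,0]
  ]
}}

```text
time: 19.1
position: [0.524, 0.0087, 0.1986]
tool_rot: [0.765, 0.644, -0.004, -0.005]
ft_force: [-9.1, 1.2, 6.9]
grip_width: 0.0873
```

Emit:
{"name": "step_arm", "arguments": {
  "steps": [
    [-1,0,0.2,0,0,0,0],
    [-1,0,0.2,0,0,0,0],
    [-1,0,0.2,0,0,0,0],
    [-1,0,0.2,0,0,0,0],
    [-1,0,0.2,0,0,0,0],
    [-1,0,0.2,0,0,0,0],
    [-1,0,0.2,0,0,0,0],
    [-1,0,0.15,0,0,0,0],
    [-1,0,0.1,0,0,0,0],
    [-1,0,0,0,0,0,0]
  ]
}}

```text
time: 20.1
position: [0.5657, 0.0014, 0.1987]
tool_rot: [0.765, 0.644, -0.003, -0.003]
ft_force: [-6.9, 1.2, 4.4]
grip_width: 0.0869
```

Run:
```python
from h import *
state()
for n in ('side','scene'):
    D=load(n,f'pics/{n}9.png'); s=stripe(n,(.64,0),data=D); print(s); nn=np.array([.985,-.172])
    print('gap est',{'side':.6796,'scene':.6745}[n]-(s[0]@nn+.0055))
```

```text
t 20.10 tip [0.5642 0.0017 0.0167] phi 1.399 tilt [-0.0082  0.0017] F [-6.9  1.2  4.4] w 0.0869
(array([ 0.65522376, -0.01445725]), np.float64(-0.1737333325239924), array([0.01140661, 0.11158415]), 103, (111.50739288330078, 11.748335838317871))
gap est 0.02621794523612786
(array([ 0.65434668, -0.01086362]), np.float64(-0.17561750516049948), array([0.0104301 , 0.11298874]), 168, (111.3355941772461, 10.559086799621582))
gap est 0.022599979815069005
```

View pics/side9.png

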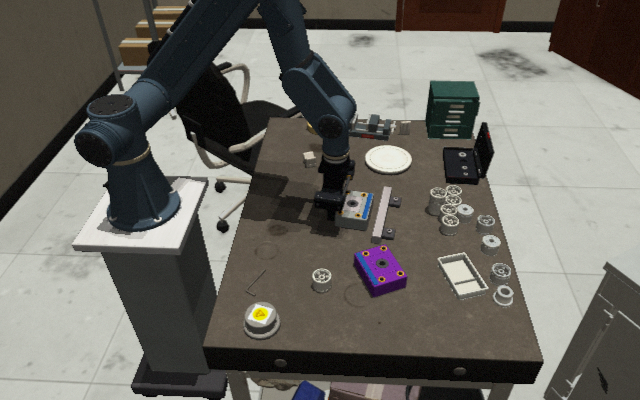

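View pics/scene9.png

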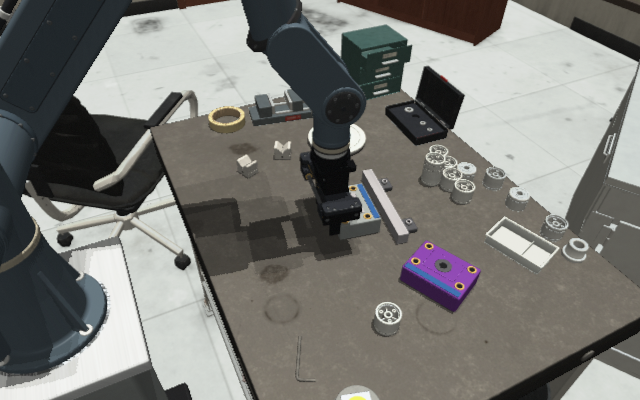

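The block is still square (-0.174 and -0.176 rad), with a gap of about 24 mm. I'll push on slowly and watch the force.

Emit:
{"name": "step_arm", "arguments": {
  "steps": [
    [-1,0,0.12,0,0,0,0],
    [-1,0,0.12,0,0,0,0],
    [-1,0,0.12,0,0,0,0],
    [-1,0,0.1,0,0,0,0],
    [-1,0,0.1,0,0,0,0],
    [-1,0,0.1,0,0,0,0],
    [-1,0,0.06,0,0,0,0],
    [-1,0,0.06,0,0,0,0],
    [-1,0,0,0,0,0,0],
    [-1,0,0,0,0,0,0]
  ]
}}

```text
time: 21.2
position: [0.5846, -0.0018, 0.1986]
tool_rot: [0.765, 0.644, -0.003, -0.004]
ft_force: [-7.7, 0.6, 4.9]
grip_width: 0.0868
```

Run:
```python
from h import *
state()
for n in ('side','scene'):
    D=load(n,f'pics/{n}10.png'); s=stripe(n,(.66,0),data=D); print(s); nn=np.array([.985,-.172])
    print('gap est',{'side':.6796,'scene':.6745}[n]-(s[0]@nn+.0055))
```

```text
t 21.20 tip [ 0.5829 -0.0015  0.0166] phi 1.399 tilt [-0.0092  0.0017] F [-7.7  0.6  4.9] w 0.0868
(array([ 0.67419078, -0.01564475]), np.float64(-0.17156210072690242), array([0.01121085, 0.11396614]), 105, (111.8492202758789, 11.029036521911621))
gap est 0.0073311873948412876
(array([ 0.67297224, -0.01387278]), np.float64(-0.1738482268744791), array([0.01042167, 0.11137862]), 163, (110.4513931274414, 10.47931957244873))
gap est 0.003736230074504965
```

Emit:
{"name": "step_arm", "arguments": {
  "steps": [
    [-1,0,0.04,0,0,0,0],
    [-1,0,0.04,0,0,0,0],
    [-1,0,0.04,0,0,0,0],
    [-1,0,0.04,0,0,0,0],
    [-1,0,0,0,0,0,0],
    [-1,0,0,0,0,0,0],
    [-1,0,0,0,0,0,0],
    [-1,0,0,0,0,0,0],
    [-1,0,0,0,0,0,0],
    [-1,0,0,0,0,0,0]
  ]
}}

```text
time: 22.3
position: [0.5877, -0.0024, 0.1986]
tool_rot: [0.765, 0.644, -0.004, -0.005]
ft_force: [-9.3, 1.9, 7.1]
grip_width: 0.087
```

Emit:
{"name": "step_arm", "arguments": {
  "steps": [
    [-1,0,0.04,0,0,0,0],
    [-1,0,0.04,0,0,0,0],
    [-1,0,0,0,0,0,0],
    [-1,0,0,0,0,0,0],
    [-1,0,0,0,0,0,0],
    [-1,0,0,0,0,0,0],
    [-1,0,0,0,0,0,0],
    [-1,0,0,0,0,0,0],
    [-1,0,0,0,0,0,0],
    [-1,0,0,0,0,0,0]
  ]
}}

```text
time: 23.3
position: [0.5884, -0.0024, 0.1986]
tool_rot: [0.765, 0.644, -0.005, -0.006]
ft_force: [-13.2, 1.9, 9.8]
grip_width: 0.0872
```

Run:
```python
from h import *
state()
for n in ('side','scene'):
    D=load(n,f'pics/{n}11.png'); s=stripe(n,(.66,0),data=D); print(s); nn=np.array([.985,-.172])
    print('gap est',{'side':.6796,'scene':.6745}[n]-(s[0]@nn+.0055))
```

```text
t 23.30 tip [ 0.5855 -0.0019  0.0166] phi 1.399 tilt [-0.0162  0.0029] F [-13.2   1.9   9.8] w 0.0872
(array([ 0.67663053, -0.01714348]), np.float64(-0.17531690713356593), array([0.01124512, 0.11320469]), 105, (111.85581970214844, 11.13124942779541))
gap est 0.004670247213012679
(array([ 0.67538629, -0.01589562]), np.float64(-0.17059176033964052), array([0.0104994 , 0.11038002]), 161, (109.26432800292969, 10.482128143310547))
gap est 0.0010104579358071186
```

Emit:
{"name": "step_arm", "arguments": {
  "steps": [
    [-1,0,0.04,0,0,0,0],
    [-1,0,0.04,0,0,0,0],
    [-1,0,0.04,0,0,0,0],
    [-1,0,0,0,0,0,0],
    [-1,0,0,0,0,0,0],
    [-1,0,0,0,0,0,0],
    [-1,0,0,0,0,0,0],
    [-1,0,0,0,0,0,0],
    [-1,0,0,0,0,0,0],
    [-1,0,0,0,0,0,0]
  ]
}}

```text
time: 24.4
position: [0.5895, -0.0026, 0.1984]
tool_rot: [0.765, 0.644, -0.007, -0.009]
ft_force: [-17.6, 2.5, 13.4]
grip_width: 0.0871
```

Run:
```python
from h import *
o,_,_=state(); print(o['moment'])
for n in ('side','scene'):
    D=load(n,f'pics/{n}12.png'); s=stripe(n,(.66,0),data=D); print(s[:2]); nn=np.array([.985,-.172])
    print('gap est',{'side':.6796,'scene':.6745}[n]-(s[0]@nn+.0055))
```

```text
t 24.40 tip [ 0.5854 -0.0019  0.0164] phi 1.399 tilt [-0.0224  0.0039] F [-17.6   2.5  13.4] w 0.0871
[ 0.24066252  2.63834827 -0.10101078]
(array([ 0.67663053, -0.01714348]), np.float64(-0.17531690713356593))
gap est 0.004670247213012679
(array([ 0.67543351, -0.01563797]), np.float64(-0.17061360363033745))
gap est 0.0010082588476830745
```

The fingertip stopped moving while the force rose to 17.6 N, so the block has seated. I'll back straight off, shut the jaws and look.

Emit:
{"name": "step_arm", "arguments": {
  "steps": [
    [-1,0,-0.15,0,0,0,0],
    [-1,0,-0.2,0,0,0,0],
    [-1,0,-0.3,0,0,0,0],
    [-1,0,-0.4,0,0,0,0],
    [-1,0,-0.4,0,0,0,0],
    [1,0,0,0,0,0,0],
    [1,0,0,0,0,0,0],
    [1,0,0,0,0,0,0],
    [1,0,0,0,0,0,0],
    [1,0,0,0,0,0,0]
  ]
}}

```text
time: 25.5
position: [0.5608, 0.0019, 0.1985]
tool_rot: [0.765, 0.644, 0.0, 0.0]
ft_force: [-0.0, -0.6, 0.1]
grip_width: 0.0548
```

Run:
```python
from h import *
state()
for n in ('side','scene'):
    D=load(n,f'pics/{n}13.png'); s=stripe(n,(.66,0),data=D); print(s[:2], fence(n,D)[:2]); nn=np.array([.985,-.172])
    X=xyz(D[1],*D[2:]); 
    cv2.imwrite(f'pics/{n}13z.png',cv2.resize(D[0][150:260,300:440,::-1],None,fx=5,fy=5,interpolation=cv2.INTER_CUBIC))
c=np.array([.676,-.0165])+ -.0395*np.array([.985,-.172]); print(c); go([*(c-.057*np.array([.985,-.172])),.016])
```

```text
t 25.50 tip [0.5609 0.0019 0.0165] phi 1.399 tilt [ 0.0006 -0.0001] F [-0.  -0.6  0.1] w 0.0548
(array([ 0.67666799, -0.01638704]), np.float64(-0.17408503553931687)) (array([ 0.68697193, -0.02825101]), np.float64(-0.3115082890172154))
(array([ 0.67543351, -0.01563797]), np.float64(-0.17061360363033745)) (array([ 0.68397931, -0.02794344]), np.float64(-0.30425755804002036))
[ 0.6370925 -0.009706 ]
t 25.60 tip [0.5607 0.002  0.0164] phi 1.399 tilt [ 0.0002 -0.    ] F [ 0.7 -0.1  0.2] w 0.0470
tool shift in units [0.06 0.81 0.02]
```

View pics/scene13z.png

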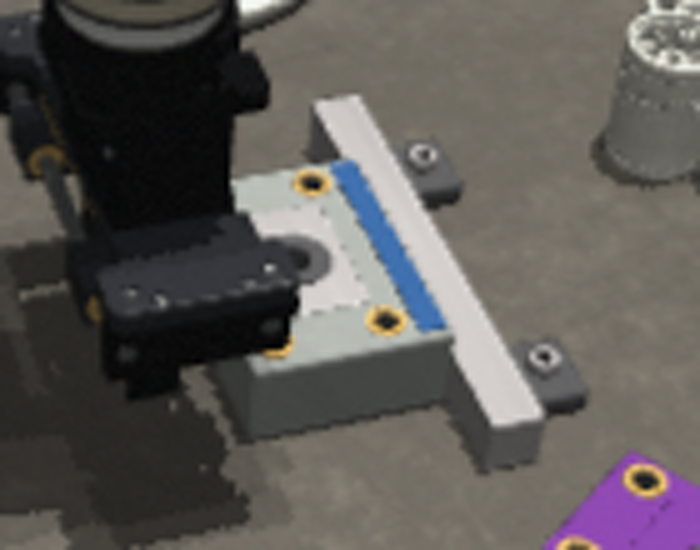

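View pics/side13z.png

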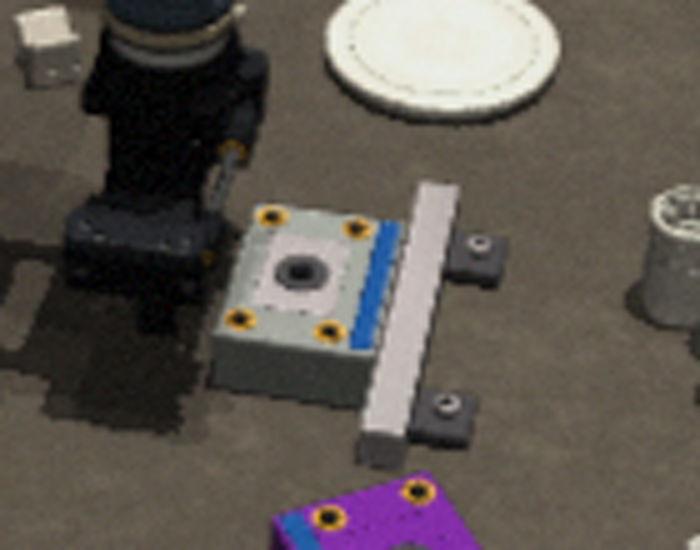

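The block lies along the fence with fence showing beyond both ends. I'll make one gentle closed-tip press at the middle of the rear face so it seats on both ends.

Emit:
{"name": "step_arm", "arguments": {
  "steps": [
    [1,0.06,0,0,0,0,0],
    [1,0,0,0,0,0,0],
    [1,0,0.3,0,0,0,0],
    [1,0,0.3,0,0,0,0],
    [1,0,0.2,0,0,0,0],
    [1,0,0.1,0,0,0,0],
    [1,0,0.1,0,0,0,0],
    [1,0,0.1,0,0,0,0],
    [1,0,0.1,0,0,0,0],
    [1,0,0.05,0,0,0,0]
  ]
}}

```text
time: 26.6
position: [0.588, -0.0011, 0.1979]
tool_rot: [0.765, 0.644, -0.004, -0.005]
ft_force: [-10.7, 1.3, 7.7]
grip_width: 0.0004
```

Emit:
{"name": "step_arm", "arguments": {
  "steps": [
    [1,0,0.05,0,0,0,0],
    [1,0,0,0,0,0,0],
    [1,0,0,0,0,0,0],
    [1,0,0,0,0,0,0],
    [1,0,0,0,0,0,0],
    [1,0,0,0,0,0,0],
    [1,0,0,0,0,0,0],
    [1,0,0,0,0,0,0],
    [1,0,0,0,0,0,0],
    [1,0,0,0,0,0,0]
  ]
}}

```text
time: 27.6
position: [0.5884, -0.0011, 0.1979]
tool_rot: [0.765, 0.644, -0.005, -0.006]
ft_force: [-10.3, 1.3, 7.4]
grip_width: 0.0006
```

Run:
```python
from h import *
state()
for n in ('side','scene'): print(stripe(n,(.66,0))[:2])
```

```text
t 27.60 tip [ 0.5857 -0.0007  0.0159] phi 1.400 tilt [-0.0147  0.0023] F [-10.3   1.3   7.4] w 0.0006
(array([ 0.67702426, -0.01555873]), np.float64(-0.17469364844899604))
(array([ 0.67543351, -0.01563797]), np.float64(-0.17061360363033745))
```

Pressing at 10 N doesn't move it, so it is seated. Now I'll back off, rise and move clear.

Emit:
{"name": "step_arm", "arguments": {
  "steps": [
    [1,0,-0.15,0,0,0,0],
    [1,0,-0.2,0,0,0,0],
    [1,0,-0.5,0,0,0,0],
    [1,0,-0.8,0,0,0,0],
    [1,0,-0.8,-0.5,0,0,0],
    [1,0,-0.5,-1,0,0,0],
    [1,0,0,-1,0,0,0],
    [1,0,0,-1,0,0,0],
    [1,0,0,-1,0,0,0],
    [1,0,0,-1,0,0,0]
  ]
}}

```text
time: 28.7
position: [0.5205, 0.0105, 0.3374]
tool_rot: [0.765, 0.644, 0.001, 0.001]
ft_force: [0.5, 0.4, 0.8]
grip_width: 0.0007
```

Emit:
{"name": "step_arm", "arguments": {
  "steps": [
    [1,1,0,-0.3,0,0,0],
    [1,1,0,-0.3,0,0,0],
    [1,1,0,0,0,0,0],
    [1,1,0,0,0,0,0],
    [1,1,0,0,0,0,0],
    [1,1,0,0,0,0,0],
    [1,0,0,0,0,0,0],
    [1,0,0,0,0,0,0],
    [1,0,0,0,0,0,0],
    [1,0,0,0,0,0,0]
  ]
}}

```text
time: 29.7
position: [0.5458, 0.1574, 0.351]
tool_rot: [0.766, 0.643, -0.0, 0.0]
ft_force: [-0.4, 0.3, 0.0]
grip_width: 0.0006
```

Run:
```python
from h import *
state()
for n in ('side','scene'):
    D=load(n,f'pics/{n}14.png'); s=stripe(n,(.66,0),data=D); print(s[:2])
    X=xyz(D[1],*D[2:]); z=np.load(f"pics/{n}0.npz"); X0=xyz(z['d'],z['K'],z['R'],z['t'])
    for (u,v) in {'scene':[(248,166),(283,150),(388,318),(440,270),(300,360)],'side':[(310,158),(342,155),(320,280),(380,270),(258,283)]}[n]:
        print((u,v),abs(D[0][v-6:v+7,u-6:u+7].astype(int)-z['p'][v-6:v+7,u-6:u+7]).mean().round(1),end=' ')
    f=load
    cv2.imwrite(f'pics/{n}14z.png',cv2.resize(D[0][150:260,300:440,::-1],None,fx=5,fy=5,interpolation=cv2.INTER_CUBIC))
```

```text
t 29.70 tip [0.5457 0.1574 0.169 ] phi 1.398 tilt [-0.     -0.0002] F [-0.4  0.3  0. ] w 0.0006
(array([ 0.6768751 , -0.01614762]), np.float64(-0.17573434281635225))
(310, 158) 5.7 (342, 155) 4.6 (320, 280) 6.3 (380, 270) 5.9 (258, 283) 5.2 (array([ 0.67541035, -0.01560732]), np.float64(-0.17073287361629555))
(248, 166) 4.3 (283, 150) 4.0 (388, 318) 7.9 (440, 270) 5.6 (300, 360) 6.1
```

View pics/scene14z.png

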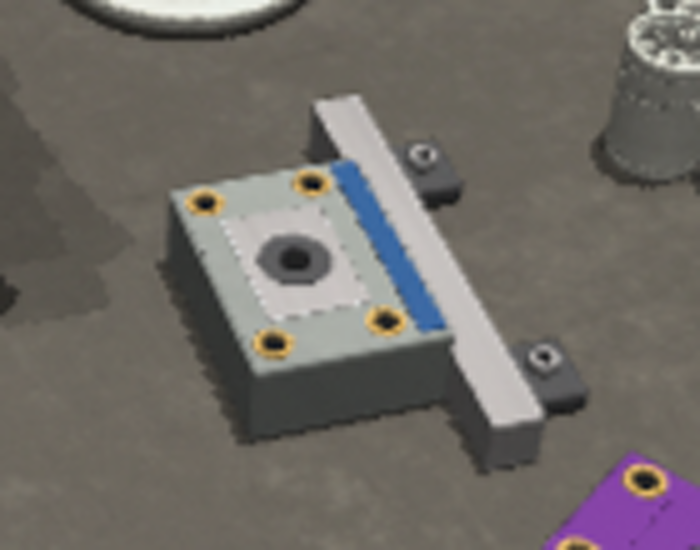

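View pics/side14.png

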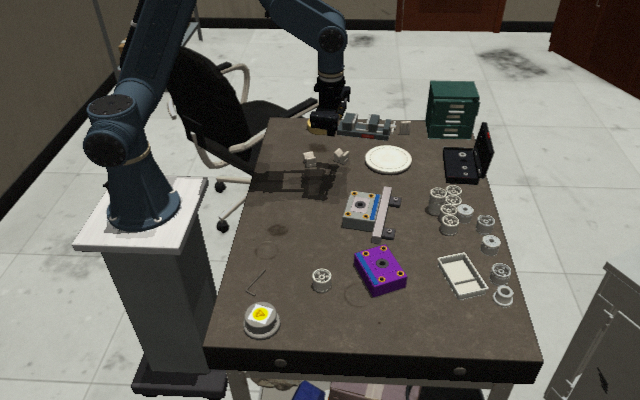

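The whole machined side lies against the fence, well inside both ends. The other parts are where they started, and the hand is clear.

```bash
python3 -c "
from rig import robot
print(robot.hand_in())"
```

```text
the job is handed in; nothing more can be done
None
```

The die block now sits with its whole machined side along the fence, the hand is clear, and the job was handed in at about 30 s of the 64 s allowed.

**Turning:** I turned the block clockwise by about 1.4 rad with four alternate corner pushes of the closed fingertips. Its centre stayed within about 2 cm of where it started. I then squared it with the open fingertips from behind, about 11–12 cm from the fence.

**Pushing up:** I pushed it straight to the fence with both fingertips until it stopped, at 17.6 N. A press of about 10 N at the middle of the rear side did not move it. I then backed the hand off and lifted it away.

**Last checks:**
- **Square:** the block's yaw reads -0.176 rad from the side camera and -0.171 from the scene camera. The fence reads -0.172 to -0.175, so they agree to within about 0.004 rad.
- **Inside the ends:** the pictures show fence showing beyond both ends of the block, by roughly 4–5 cm.
- **Bystanders:** picture patches at the V-blocks, housing, hex key and purple block match the starting pictures, apart from small noise.
- **Forces:** the wrist force readings I saw stayed below about 25 N.

**Where checks disagreed:** with the block against the fence, the side camera still put the gap at about 4.7 mm and the scene camera at about 1 mm. Most of that spread is calibration error, so I took the stop under force as the proof of contact. The fence line fit could not be used at that point because the block's edge pixels mixed into it, so I used the earlier fence fits.

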